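# Tap the start code on the tub game

### The job

Enter the start code on the home-made tub game: with the fingertips, lightly tap down the green cap, then the pink cap, then the teal cap, in that order, so that each goes clearly down and stays down. Leave the yellow cap up, do not lift, tip or push the tubs out of place, and leave everything else on the table alone. Finish with the hand clear of everything.

Things in the scene. Friction and masses are not known exactly. Their poses are not given: they have to be found in the camera images.
- green_tub: loose white plastic tub with a dark green band and dark green cap, standing upright on the table, about 160 g (varies); body 58 mm across, 82 mm tall with the cap up; origin at the centre of its underside, z up. Pressing straight down near the middle of the cap does not tip it. The caps of all the tubs start up.
- green_cap (a joint): how far the dark green cap has gone down, in m: 0 = up, 0.018 = at its hard stop. It starts to go down at 3.6 N, its resistance grows evenly to 6.8 N at the stop, and it stays where it is left (friction holds it). More than 4 mm counts as tapped down; about 10 mm is a good tap, without ramming the stop.
- green_top (a point): centre of the flat top of the dark green cap (a disc 64 mm across, 28 mm tall); 82 mm above the table when up, goes down with the cap.
- pink_tub: loose white plastic tub with a bright pink band and bright pink cap, standing upright on the table, about 160 g (varies); body 58 mm across, 82 mm tall with the cap up; origin at the centre of its underside, z up. Pressing straight down near the middle of the cap does not tip it. The caps of all the tubs start up.
- pink_cap (a joint): how far the bright pink cap has gone down, in m: 0 = up, 0.018 = at its hard stop. It starts to go down at 3.6 N, its resistance grows evenly to 6.8 N at the stop, and it stays where it is left (friction holds it). More than 4 mm counts as tapped down; about 10 mm is a good tap, without ramming the stop.
- pink_top (a point): centre of the flat top of the bright pink cap (a disc 64 mm across, 28 mm tall); 82 mm above the table when up, goes down with the cap.
- teal_tub: loose white plastic tub with a light blue-green (teal) band and light blue-green (teal) cap, standing upright on the table, about 160 g (varies); body 58 mm across, 82 mm tall with the cap up; origin at the centre of its underside, z up. Pressing straight down near the middle of the cap does not tip it. The caps of all the tubs start up.
- teal_cap (a joint): how far the light blue-green (teal) cap has gone down, in m: 0 = up, 0.018 = at its hard stop. It starts to go down at 3.6 N, its resistance grows evenly to 6.8 N at the stop, and it stays where it is left (friction holds it). More than 4 mm counts as tapped down; about 10 mm is a good tap, without ramming the stop.
- teal_top (a point): centre of the flat top of the light blue-green (teal) cap (a disc 64 mm across, 28 mm tall); 82 mm above the table when up, goes down with the cap.
- yellow_tub: loose white plastic tub with a yellow band and yellow cap, standing upright on the table, about 160 g (varies); body 58 mm across, 82 mm tall with the cap up; origin at the centre of its underside, z up. Pressing straight down near the middle of the cap does not tip it. The caps of all the tubs start up.
- yellow_cap (a joint): how far the yellow cap has gone down, in m: 0 = up, 0.018 = at its hard stop. It starts to go down at 3.6 N, its resistance grows evenly to 6.8 N at the stop, and it stays where it is left (friction holds it). Leave it up.
- yellow_top (a point): centre of the flat top of the yellow cap (a disc 64 mm across, 28 mm tall); 82 mm above the table when up, goes down with the cap.
- tape: loose roll of pale masking tape lying flat, 110 mm across, 80 mm hole, 20 mm tall; origin at the centre of its underside. Leave alone.
- spoon: loose metal spoon lying on the table, under 30 mm tall. Leave alone.
- screwdriver: loose screwdriver lying on the table, under 35 mm tall. Leave alone.
- mouse: loose black computer mouse, 105 x 62 x 34 mm; origin at the centre of its underside. Leave alone.
There are look-alikes about, which are no part of the job. Of the things that look like the teal_tub, take the one that is farthest to the robot's left at the start.

How it is judged:
On the way, in this order (a step that is already met when the one before it is completed fails the run):
1. a finger taps the green cap down (more than 4 mm) (value of joint green_cap above 0.004 m and contact force between the fingers and green_tub above 0.3 N).
2. a finger taps the pink cap down (more than 4 mm) (value of joint pink_cap above 0.004 m and contact force between the fingers and pink_tub above 0.3 N).
3. a finger taps the teal cap down (more than 4 mm) (value of joint teal_cap above 0.004 m and contact force between the fingers and teal_tub above 0.3 N).
At the end, for the whole second after the job is handed in: The green, pink and teal caps are more than 4 mm down, the yellow one less than 2 mm; all four tubs stand upright (within 0.08 rad), at rest, within 25 mm of where they began; the other things are within 20 mm of where they began (value of joint each of green_cap, pink_cap, teal_cap above 0.004 m and value of joint yellow_cap below 0.002 m and distance of each of green_tub, pink_tub, teal_tub, yellow_tub from where it was at the start of the episode below 0.025 m and angle between each of green_tub, pink_tub, teal_tub, yellow_tub's own z axis and vertical below 0.08 rad and linear speed of each of green_tub, pink_tub, teal_tub, yellow_tub below 0.02 m/s and distance of each of tape, spoon, screwdriver, mouse from where it was at the start of the episode below 0.02 m); the robot touches nothing.
It fails at once if a cap goes down out of order (pink before green, teal before pink) ((value of joint pink_cap above 0.003 m and value of joint green_cap below 0.004 m) or (value of joint teal_cap above 0.003 m and value of joint pink_cap below 0.004 m)).
It fails at once if the yellow cap is pressed (over 2 mm) (value of joint yellow_cap above 0.002 m).
It fails at once if a tub is hit or pressed hard with the fingers (over 20 N) (contact force between the fingers and green_tub above 20 N or contact force between the fingers and pink_tub above 20 N or contact force between the fingers and teal_tub above 20 N or contact force between the fingers and yellow_tub above 20 N).
It fails at once if a tub is lifted 10 mm, tipped 0.25 rad or shifted 25 mm ((height (world z) of green_tub above 0.01 m or angle between green_tub's own z axis and vertical above 0.25 rad or distance of green_tub from where it was at the start of the episode above 0.025 m) or (height (world z) of pink_tub above 0.01 m or angle between pink_tub's own z axis and vertical above 0.25 rad or distance of pink_tub from where it was at the start of the episode above 0.025 m) or (height (world z) of teal_tub above 0.01 m or angle between teal_tub's own z axis and vertical above 0.25 rad or distance of teal_tub from where it was at the start of the episode above 0.025 m) or (height (world z) of yellow_tub above 0.01 m or angle between yellow_tub's own z axis and vertical above 0.25 rad or distance of yellow_tub from where it was at the start of the episode above 0.025 m)).
It fails at once if the tape, spoon, screwdriver or mouse is moved more than 20 mm (distance of any of tape, spoon, screwdriver, mouse from where it was at the start of the episode above 0.02 m).
It also fails if it takes over 38 s, if anything falls off the work surface, if the arm or the gripper's body presses on something with over 40 N, if the wrist force passes 120 N, or if a joint passes its speed limit or range.

### The arm

A 6-joint arm with a two-finger parallel gripper is mounted at the origin on the work surface. World frame = base frame: x ahead of the robot, y to its left, z up, the work surface at z = 0. Lengths are in m, angles in rad, forces in N, time in s.
With the tool pointing down it reaches from about 0.35 to 0.775 m from the base axis. Payload 5.5 kg.
Tool frame: the origin (TCP) lies midway between the tips of the shut fingers; the grasp point (between the pads) lies grasp_offset behind it (grasp_offset is the distance from the TCP to the grasp point, in m); z points along the fingers, y is the line along which they close (so a half turn about z gives the same grasp; the last joint's range is limited). The gripper opens to 85 mm and grips with 20 to 120 N. Pads are 22 mm wide; open, the fingers measure 114 mm over their backs; the gripper's body (76 mm by 85 mm) begins 54 mm behind the grasp point. The pads swing forward as they close: fully open they stand 13 mm farther back than shut.
Start: joints at [-1.287, 0.313, 0.046, 1.304, 0, 1.431], TCP at [0.236, -0.524, 0.231] pointing down, gripper open.
Joint ranges: [-2.76, 2.76], [-0.86, 1.69], [-1.03, 1.26], [-2.2, 2.34], [-1.47, 1.5], [-3.14, 3.14]. Speed limits (rad/s): [2.57, 2.57, 3.14, 3.14, 3.14, 3.14].

### API

Orientations are given as a unit quaternion [w, x, y, z].
In Python, from workcell import * gives the robot as it stands.
- The arm moves only by the tool step_arm, never from a script. Its argument "deltas" is a list of rows, each a list of 7 numbers: the shift along the world's x, y, z in mm, then the turn, a rotation vector about the world's x, y, z in degrees, then the gripper's target within -1 to 1 (fully open at 1, half-way at 0, shut at -1). A call has 1 to 5 rows; each row shifts and turns the commanded pose from where the row before left it; what a row does not reach is not made up. A row lasts 1/10 s, in which the tool goes at most 50 mm and 8.59 degrees, less where a joint would pass 70% of its speed; a pose out of reach is approached as far as the arm can. A call is refused whole if a number of a shift passes 50 or a number of a turn 8.59, either way. A call with a gripper value outside its range is refused whole. The fingers move at their own pace and stop on an object; "newtons" is the grip in N (left out, the last holds). Time passes only in rows, so rows that do not move let the fingers close. It gives the time, the measured TCP pose, the force, the opening and the grip force at its end, in the units of the state.
- get_state(): the state, without advancing time (a new reading comes with each control period).
- read_camera(name): name is "side" or "top" or "wrist"; returns a dict with "image" (420x560x3 uint8, red, green, blue), "z_map" (420x560 float32, m along the optical axis (not along the pixel's ray), 0 where there is no reading), "K" (3x3 intrinsics, pixels), "world_from_camera" (4x4, takes a point from camera to world coordinates). Camera axes: x right, y down, z forward; pixel columns grow to the right and rows downward; lengths in m; the calibration is good to about 2 mm. A picture is of the moment at which its call begins.
- hand_in(): hands the job in; it is judged then, once.
The state is a dict: "clock": time; "joint_pos": joint angles; "qvel": joint speeds; "tau": joint torques, N m; "tcp_pos": TCP position; "orientation": TCP orientation; "wrist_force": force on the tool from outside, world axes, zero at the start; "ft_torque": the same for the moment, N m; "finger_gap": finger opening in m; "grip_force": force on a finger pad.
Only numpy, scipy, OpenCV 4.12 (cv2) and the standard library are available. Lean on these libraries where they do the work, as an engineer would, in place of code of your own. Each camera call takes 0.05 s, during which the arm holds its last target. There are 200 camera calls.

## Working session

There is one attempt and no reset: what is moved stays moved. The work goes in short steps, Python scripts to look and compute and a tool call to move; the robot and the scene stay as the last step left them, time stands still between calls to the robot, and variables do not carry over. Pictures are saved under pics/ and viewed, at most 10 in all, crops included, and the job is handed in when it is done.

Besides the shell and the picture viewer there is one more tool, called after "Call:" by a JSON object that holds its "name" and its "arguments", one argument or row to a line. step_arm: Moves the arm, as the interface text tells. Its arguments: {"type":"object","properties":{"deltas":{"type":"array","items":{"type":"array","items":{"type":"number"}}},"newtons":{"type":"number"}},"required":["deltas"]}

```bash
mkdir -p pics; python3 - <<'E'
from workcell import *
import cv2,numpy as np
for n in ("top","side"):
    c=read_camera(n); cv2.imwrite(f"pics/{n}0.png",c["image"][...,::-1]); np.savez(f"{n}0.npz",**c)
s=get_state(); print(s["clock"],s["tcp_pos"],s["orientation"],s["wrist_force"],s["finger_gap"])
E
```

```text
0.1 [ 0.23631241 -0.52368217  0.23048708] [-8.39521711e-04  9.77633990e-01  2.10311848e-01 -5.06926628e-05] [-0.0151187   0.19243962 -0.77194301] 0.08499398803396555
```

View pics/top0.png

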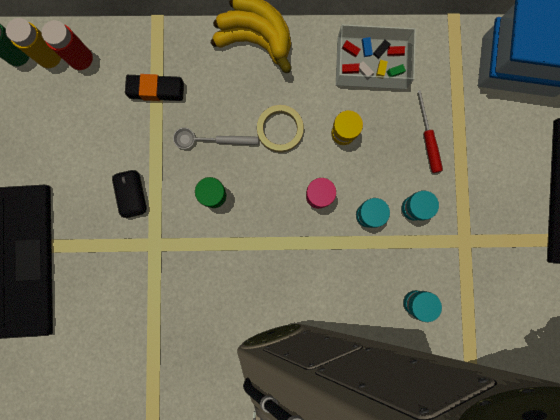

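View pics/side0.png

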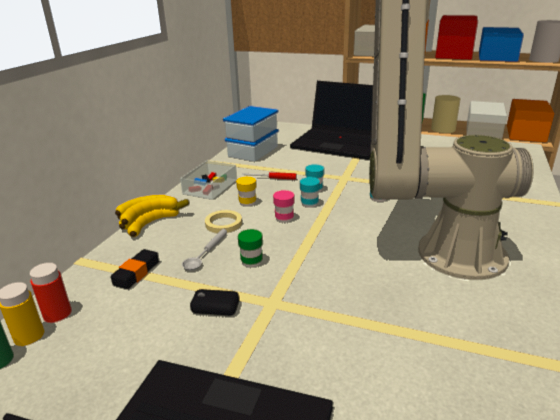

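The top picture shows green at (210,192), pink at (321,193), yellow at (348,126), and three teal caps at (374,212), (421,206) and (424,306). Next I'll work out their world positions.

```bash
cat > h.py <<'E'
import numpy as np, cv2
def world(c):
    h,w=c["z_map"].shape; v,u=np.mgrid[:h,:w]; z=c["z_map"]
    p=np.stack([u,v,np.ones_like(u)],-1)@np.linalg.inv(c["K"]).T*z[...,None]
    T=c["world_from_camera"]; return p@T[:3,:3].T+T[:3,3]
def top_centre(c,u,v,r=28):
    P=world(c)[max(v-r,0):v+r,max(u-r,0):u+r].reshape(-1,3)
    z0=world(c)[v,u,2]
    m=abs(P[:,2]-z0)<.006; Q=P[m]
    (x,y),rad=cv2.minEnclosingCircle(Q[:,:2].astype(np.float32))
    return np.round([x,y,rad*2,np.median(Q[:,2]),*np.median(Q[:,:2],0)],4)
E
python3 - <<'E'
from h import *
c=np.load("top0.npz")
for n,u,v in [("green",210,192),("pink",321,193),("t1",374,212),("t2",421,206),("t3",424,306),("yellow",348,126)]:
    print(n,top_centre(c,u,v), "r",np.round(np.hypot(*top_centre(c,u,v)[:2]),3))
E
```

```text
green [0.5124 0.2015 0.0643 0.0821 0.5118 0.2012] r 0.551
pink [ 0.5087 -0.0393  0.0646  0.0822  0.5074 -0.039 ] r 0.51
t1 [ 0.4624 -0.154   0.0644  0.0822  0.4628 -0.1524] r 0.487
t2 [ 0.4772 -0.2597  0.0642  0.0821  0.4769 -0.2588] r 0.543
t3 [ 0.2616 -0.2567  0.0638  0.0823  0.2612 -0.2557] r 0.367
yellow [ 0.6567 -0.1013  0.0641  0.0822  0.6558 -0.1009] r 0.664
```

Heights (82 mm) and diameters (64 mm) match. The teal cap farthest left is t1 at (0.462,-0.154). I'll shut the fingers and go to green, turning the wrist along with the base.

Call:
{"name": "step_arm", "arguments": {
  "deltas": [
    [25,40,0,0,0,5,-1],
    [25,40,0,0,0,5,-1],
    [25,40,0,0,0,5,-1],
    [25,40,0,0,0,5,-1],
    [25,40,0,0,0,5,-1]
  ],
  "newtons": 20
}}

```text
clock: 0.6
tcp_pos: [0.3619, -0.3224, 0.231]
orientation: [-0.0, 0.908, 0.418, 0.0]
wrist_force: [0.3, -0.6, -0.2]
finger_gap: 0.0122
grip_force: 0.0
```

Call:
{"name": "step_arm", "arguments": {
  "deltas": [
    [20,40,0,0,0,5,-1],
    [20,40,0,0,0,5,-1],
    [20,40,0,0,0,5,-1],
    [20,40,0,0,0,5,-1],
    [20,40,0,0,0,5,-1]
  ]
}}

```text
clock: 1.1
tcp_pos: [0.4617, -0.1223, 0.2311]
orientation: [-0.0, 0.796, 0.605, -0.0]
wrist_force: [0.3, 0.0, -0.4]
finger_gap: -0.0002
grip_force: 0.0
```

Call:
{"name": "step_arm", "arguments": {
  "deltas": [
    [10,40,0,0,0,5,-1],
    [10,40,0,0,0,5,-1],
    [10,40,0,0,0,5,-1],
    [10,40,0,0,0,5,-1],
    [10,40,0,0,0,5,-1]
  ]
}}

```text
clock: 1.6
tcp_pos: [0.5113, 0.0776, 0.231]
orientation: [-0.0, 0.646, 0.763, -0.0]
wrist_force: [1.3, -0.1, -1.0]
finger_gap: 0.0
grip_force: 0.0
```

Call:
{"name": "step_arm", "arguments": {
  "deltas": [
    [0,40,0,0,0,3,-1],
    [0,40,0,0,0,3,-1],
    [1,44,0,0,0,3,-1],
    [0,0,-40,0,0,0,-1],
    [0,0,-40,0,0,0,-1]
  ]
}}

```text
clock: 2.1
tcp_pos: [0.5132, 0.2019, 0.1511]
orientation: [0.001, 0.584, 0.811, 0.001]
wrist_force: [0.8, 0.7, -0.3]
finger_gap: -0.0001
grip_force: 0.0
```

Call:
{"name": "step_arm", "arguments": {
  "deltas": [
    [0,0,-40,0,0,0,-1],
    [0,0,0,0,0,0,-1]
  ]
}}

```text
clock: 2.3
tcp_pos: [0.5075, 0.1989, 0.1056]
orientation: [-0.004, 0.586, 0.811, -0.004]
wrist_force: [-0.1, -0.8, -0.4]
finger_gap: -0.0003
grip_force: 0.0
```

```bash
python3 - <<'E'
from workcell import *
import cv2
c=read_camera("side"); cv2.imwrite("pics/side1.png",cv2.resize(c["image"][160:320,160:400,::-1],None,fx=3,fy=3))
s=get_state(); print(s["tcp_pos"],s["wrist_force"],s["joint_pos"])
E
```

```text
[0.50966549 0.19930552 0.10884125] [ 0.4745724  -0.10183413  1.25050469] [ 2.26057889e-01  3.32942719e-01 -2.35793470e-01  1.00902952e+00
 -1.44728492e-06  1.47756814e+00]
```

View pics/side1.png

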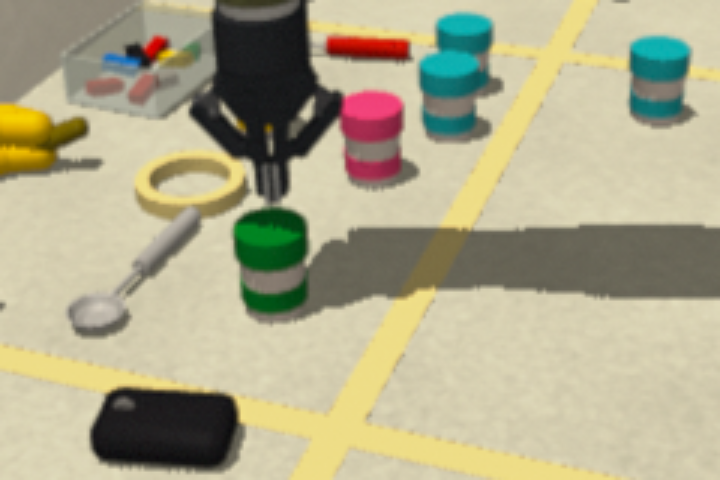

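The shut fingertips are right above the green cap, at about (270,195) in the crop. I'll descend gently.

Call:
{"name": "step_arm", "arguments": {
  "deltas": [
    [0,0,-10,0,0,0,-1],
    [0,0,-10,0,0,0,-1],
    [0,0,-4,0,0,0,-1],
    [0,0,-3,0,0,0,-1],
    [0,0,-3,0,0,0,-1]
  ]
}}

```text
clock: 2.85
tcp_pos: [0.5129, 0.1998, 0.0817]
orientation: [0.0, 0.586, 0.81, 0.0]
wrist_force: [-0.2, -0.2, 2.6]
finger_gap: -0.0002
grip_force: 1.9
```

Call:
{"name": "step_arm", "arguments": {
  "deltas": [
    [0,0,-3,0,0,0,-1],
    [0,0,-3,0,0,0,-1],
    [0,0,-2,0,0,0,-1],
    [0,0,0,0,0,0,-1]
  ]
}}

```text
clock: 3.25
tcp_pos: [0.5128, 0.1999, 0.0734]
orientation: [0.0, 0.586, 0.81, 0.0]
wrist_force: [1.1, -1.1, 2.3]
finger_gap: 0.0002
grip_force: 1.3
```

Call:
{"name": "step_arm", "arguments": {
  "deltas": [
    [0,0,-2,0,0,0,-1],
    [0,0,0,0,0,0,-1],
    [0,0,10,0,0,0,-1],
    [0,0,35,0,0,0,-1],
    [0,0,40,0,0,0,-1]
  ]
}}

```text
clock: 3.75
tcp_pos: [0.5106, 0.1995, 0.1559]
orientation: [-0.002, 0.586, 0.81, -0.002]
wrist_force: [0.7, -0.1, -0.1]
finger_gap: -0.0001
grip_force: 0.0
```

Call:
{"name": "step_arm", "arguments": {
  "deltas": [
    [0,-45,0,0,0,-3,-1],
    [0,-45,0,0,0,-3,-1],
    [0,0,0,0,0,0,-1]
  ]
}}

```text
clock: 4.05
tcp_pos: [0.5123, 0.106, 0.157]
orientation: [0.0, 0.63, 0.777, -0.001]
wrist_force: [-0.7, 0.4, 0.7]
finger_gap: -0.0003
grip_force: 0.0
```

```bash
python3 - <<'E'
from workcell import *
from h import *
c=read_camera("top"); cv2.imwrite("pics/top1.png",c["image"][...,::-1])
for n,u,v in [("green",210,192),("pink",321,193),("t1",374,212),("yellow",348,126)]:
    print(n,top_centre(c,u,v))
s=get_state(); print(s["clock"],s["tcp_pos"],s["wrist_force"])
E
```

```text
green [0.4244 0.1111 0.0516 0.6737 0.4233 0.1089]
pink [ 0.5086 -0.0395  0.0645  0.0822  0.5075 -0.039 ]
t1 [ 0.4633 -0.1539  0.064   0.0823  0.4629 -0.1535]
yellow [ 0.6567 -0.1007  0.0651  0.0822  0.656  -0.1009]
4.1 [0.51222777 0.10778385 0.1567385 ] [-0.05238598 -0.85465461  0.48426717]
```

View pics/top1.png

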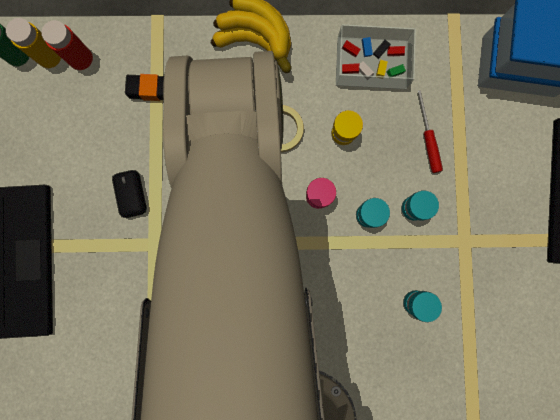

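The arm hides green in the top view, and the other caps haven't moved. I'll go above pink and check green's height from there.

Call:
{"name": "step_arm", "arguments": {
  "deltas": [
    [0,-45,0,0,0,-4,-1],
    [0,-50,0,0,0,-4,-1],
    [-4,-50,0,0,0,-4,-1],
    [0,0,0,0,0,0,-1]
  ]
}}

```text
clock: 4.5
tcp_pos: [0.5084, -0.0392, 0.1563]
orientation: [0.0, 0.708, 0.706, -0.0]
wrist_force: [0.4, 1.1, -0.1]
finger_gap: -0.0001
grip_force: 0.0
```

```bash
python3 - <<'E'
from workcell import *
from h import *
c=read_camera("top"); 
print("top",top_centre(c,210,192))
c=read_camera("side"); P=world(c).reshape(-1,3)
m=(np.hypot(P[:,0]-.512,P[:,1]-.2005)<.05)&(P[:,2]>.03)&(P[:,2]<.11); print("side green max z",np.percentile(P[m,2],[50,90,99]),P[m].mean(0))
s=get_state(); print(s["clock"],s["tcp_pos"],s["wrist_force"])
E
```

```text
top [0.5116 0.201  0.0636 0.0713 0.5115 0.2008]
side green max z [0.06762622 0.0712432  0.07231943] [0.50603175 0.21430571 0.05995515]
4.6 [ 0.5083051  -0.03532062  0.15624516] [-0.04334233  0.36994757 -1.00751762]
```

Green is 10.9 mm down and hasn't moved. Now pink.

Call:
{"name": "step_arm", "arguments": {
  "deltas": [
    [0,0,-35,0,0,0,-1],
    [0,0,-20,0,0,0,-1],
    [0,0,-10,0,0,0,-1],
    [0,0,-6,0,0,0,-1],
    [0,0,-3,0,0,0,-1]
  ]
}}

```text
clock: 5.1
tcp_pos: [0.5087, -0.034, 0.0823]
orientation: [-0.0, 0.705, 0.709, 0.0]
wrist_force: [0.6, 0.3, 0.1]
finger_gap: 0.0003
grip_force: 0.0
```

Call:
{"name": "step_arm", "arguments": {
  "deltas": [
    [0,0,-3,0,0,0,-1],
    [0,0,-3,0,0,0,-1],
    [0,0,-3,0,0,0,-1],
    [0,0,-2,0,0,0,-1],
    [0,0,0,0,0,0,-1]
  ]
}}

```text
clock: 5.6
tcp_pos: [0.5089, -0.0349, 0.0716]
orientation: [0.0, 0.705, 0.709, 0.001]
wrist_force: [0.2, 2.5, 3.7]
finger_gap: 0.0001
grip_force: 1.8
```

Call:
{"name": "step_arm", "arguments": {
  "deltas": [
    [0,0,10,0,0,0,-1],
    [0,0,35,0,0,0,-1],
    [0,0,40,0,0,0,-1],
    [-15,-40,0,0,0,-4,-1],
    [-15,-40,0,0,0,-4,-1]
  ]
}}

```text
clock: 6.1
tcp_pos: [0.4796, -0.1161, 0.1586]
orientation: [0.002, 0.753, 0.658, 0.001]
wrist_force: [0.6, -0.4, -1.2]
finger_gap: 0.0
grip_force: 0.0
```

Call:
{"name": "step_arm", "arguments": {
  "deltas": [
    [-16,-39,0,0,0,-4,-1],
    [0,0,0,0,0,0,-1],
    [0,0,0,0,0,0,-1]
  ]
}}

```text
clock: 6.4
tcp_pos: [0.4621, -0.1552, 0.1567]
orientation: [0.0, 0.776, 0.63, -0.0]
wrist_force: [0.2, 0.3, 0.7]
finger_gap: -0.0002
grip_force: 0.0
```

```bash
python3 - <<'E'
from workcell import *
from h import *
c=read_camera("top"); 
print("g",top_centre(c,210,192),"p",top_centre(c,321,193))
s=get_state(); print(s["clock"],s["tcp_pos"],s["wrist_force"])
E
```

```text
g [0.5119 0.2011 0.0642 0.0715 0.5115 0.2008] p [ 0.5083 -0.0396  0.0641  0.0715  0.5079 -0.0395]
6.45 [ 0.46237405 -0.15432037  0.15661153] [-0.23673918 -0.67211097 -1.12814264]
```

Green and pink are both 10.7 mm down and in place. Now teal.

Call:
{"name": "step_arm", "arguments": {
  "deltas": [
    [0,0,-35,0,0,0,-1],
    [0,0,-20,0,0,0,-1],
    [0,0,-10,0,0,0,-1],
    [0,0,-6,0,0,0,-1],
    [0,0,-3,0,0,0,-1]
  ]
}}

```text
clock: 6.95
tcp_pos: [0.4629, -0.1535, 0.0823]
orientation: [0.0, 0.775, 0.632, 0.0]
wrist_force: [0.6, -0.3, 0.4]
finger_gap: 0.0002
grip_force: 0.0
```

Call:
{"name": "step_arm", "arguments": {
  "deltas": [
    [0,0,-3,0,0,0,-1],
    [0,0,-3,0,0,0,-1],
    [0,0,-3,0,0,0,-1],
    [0,0,-2,0,0,0,-1],
    [0,0,0,0,0,0,-1]
  ]
}}

```text
clock: 7.45
tcp_pos: [0.4629, -0.154, 0.0715]
orientation: [0.0, 0.776, 0.631, 0.0]
wrist_force: [0.6, 0.9, 3.0]
finger_gap: -0.0003
grip_force: 1.6
```

Call:
{"name": "step_arm", "arguments": {
  "deltas": [
    [0,0,10,0,0,0,-1],
    [0,0,35,0,0,0,-1],
    [0,0,45,0,0,0,-1],
    [0,0,45,0,0,0,-1],
    [-10,-45,0,0,0,-5,-1]
  ]
}}

```text
clock: 7.95
tcp_pos: [0.456, -0.1981, 0.2134]
orientation: [0.005, 0.801, 0.599, 0.002]
wrist_force: [1.8, -1.3, -0.6]
finger_gap: -0.0004
grip_force: 0.0
```

Call:
{"name": "step_arm", "arguments": {
  "deltas": [
    [-20,-45,0,0,0,-5,-1],
    [-20,-45,0,0,0,-5,-1],
    [-20,-45,0,0,0,-5,-1],
    [-20,-45,0,0,0,-5,-1],
    [-20,-45,0,0,0,-5,-1]
  ]
}}

```text
clock: 8.45
tcp_pos: [0.3511, -0.426, 0.207]
orientation: [0.0, 0.913, 0.407, -0.0]
wrist_force: [1.4, -0.3, 0.4]
finger_gap: 0.0004
grip_force: 0.0
```

Call:
{"name": "step_arm", "arguments": {
  "deltas": [
    [0,0,0,0,0,0,-1],
    [0,0,0,0,0,0,-1],
    [0,0,0,0,0,0,-1]
  ]
}}

```text
clock: 8.75
tcp_pos: [0.3524, -0.4233, 0.2064]
orientation: [-0.0, 0.912, 0.409, -0.0]
wrist_force: [1.1, 0.2, -0.2]
finger_gap: -0.0
grip_force: 0.0
```

```bash
python3 - <<'E'
from workcell import *
from h import *
c=read_camera("top"); cv2.imwrite("pics/top2.png",c["image"][...,::-1])
for n,u,v in [("green",210,192),("pink",321,193),("t1",374,212),("yellow",348,126)]:
    print(n,top_centre(c,u,v))
s=get_state(); print(s["clock"],s["tcp_pos"],s["wrist_force"],s["qvel"])
E
```

```text
green [0.512  0.2011 0.0645 0.0716 0.5115 0.2007]
pink [ 0.5085 -0.0396  0.0643  0.0716  0.5075 -0.0386]
t1 [ 0.4628 -0.1539  0.0646  0.0715  0.4625 -0.1533]
yellow [ 0.6562 -0.1008  0.0642  0.0821  0.6557 -0.1009]
8.8 [ 0.35278702 -0.42291908  0.20648103] [ 0.01423411 -0.07631351 -0.35119636] [ 0.01129343 -0.00615641 -0.00232036 -0.00060085  0.00035358 -0.00157015]
```

View pics/top2.png

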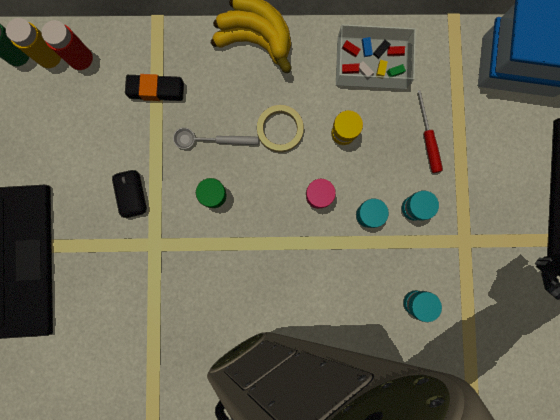

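All three caps are about 10.5 mm down, yellow is still up, and nothing has shifted. The hand, at about (548,272), is close to the black object on the right edge, so I'll back off before handing in.

Call:
{"name": "step_arm", "arguments": {
  "deltas": [
    [0,30,40,0,0,0,-1],
    [0,30,20,0,0,0,-1],
    [0,0,0,0,0,0,-1],
    [0,0,0,0,0,0,-1],
    [0,0,0,0,0,0,-1]
  ]
}}

```text
clock: 9.3
tcp_pos: [0.3528, -0.3635, 0.2658]
orientation: [-0.0, 0.912, 0.41, -0.0]
wrist_force: [0.1, 0.4, -0.4]
finger_gap: 0.0004
grip_force: 0.0
```

```bash
python3 -c "
from workcell import *
print(hand_in())"
```

```text
the job is handed in; nothing more can be done
None
```

I tapped the green, pink and teal caps down in that order, each about 10.5 mm by the top camera; yellow stayed up, the tubs did not move, the hand is clear, and the job was handed in at about 9 s (no verdict was returned).

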